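Lock the handheld radio into its charging dock

ROBOT

A 7-joint arm with a two-finger parallel gripper is mounted at the origin on the work surface. World frame = base frame: x ahead of the robot, y to its left, z up, the work surface at z = 0. Lengths are in mm, angles in rad, forces in N, time in s.
With the tool pointing down it reaches from about 400 to 900 mm from the base axis. Payload 5.6 kg.
Tool frame: the origin (TCP) lies midway between the tips of the shut fingers; the grasp point (between the pads) lies 19 mm behind it (pinch_z is the distance from the TCP to the grasp point, in mm); x points along the fingers, z is the direction in which the jaws open and shut, and the axes are right-handed (so a half turn about x gives the same grasp; the last joint's range is limited). The gripper opens to 92 mm and grips with 3 to 60 N. Pads are 20 mm wide; open, the fingers measure 128 mm over their backs; the gripper's body (75 mm by 189 mm) begins 69 mm behind the grasp point.
Start: joints at [1.177, 0.468, -0.012, 1.603, 0.006, 1.071, -0.056], TCP at [223.331, -610.436, 214.592] pointing down, gripper open.
Joint ranges: [-2.53, 2.53], [-0.31, 2.02], [-1.57, 1.55], [0.28, 2.44], [-1.29, 4.43], [0.15, 1.84], [-2.92, 2.92]. Speed limits (rad/s): [2.57, 2.57, 3.14, 3.14, 3.14, 3.14, 3.14].

INTERFACE

Orientations are given as a unit quaternion [w, x, y, z].
In Python, from bench import * gives the robot as it stands. The module is installed in compiled form; this text tells all that it offers.
- The arm moves only by the tool servo_tool, never from a script. Its arguments are lists of equal length, an entry for each row: "rot": the turn, a rotation vector about the world's x, y, z in degrees, a list of three; "delta_pos": the shift along the world's x, y, z in mm, a list of three; "jaw": the gripper's target within -1 to 1 (fully open at 1, half-way at 0, shut at -1). A call has 1 to 5 rows; each row shifts and turns the commanded pose from where the row before left it; what a row does not reach is not made up. A row lasts 1/10 s, in which the tool goes at most 50 mm and 8.59 degrees, less where a joint would pass 70% of its speed; a pose out of reach is approached as far as the arm can. A call with a gripper value outside its range is refused whole. The fingers move at their own pace and stop on an object; the grip force is fixed at half the most. Time passes only in rows, so rows that do not move let the fingers close. It gives the time, the measured TCP pose, the force and the opening at its end, in the units of the state.
- observe(): the state, without advancing time (a new reading comes with each control period).
- get_image(name): name is "scene" or "side" or "wrist"; returns (picture, depth): 384x512x3 uint8, blue, green, red; 384x512 float32, mm along the optical axis (not along the pixel's ray), 0 where there is no reading.
- calibration(name): a dict with "intrinsics" (3x3 intrinsics, pixels), "cam_to_world" (4x4, takes a point from camera to world coordinates); the wrist camera has in their place "mount" (4x4, takes a point from camera to tool coordinates, whose origin is the TCP and whose axes are the tool frame's). Camera axes: x right, y up, looking along -z (the intrinsics and any distortion apply to the point x, -y, -z); pixel columns grow to the right and rows downward; lengths in mm; the calibration is good to about 2 mm. A picture is of the moment at which its call begins: read the wrist's pose just before it. calibration takes no time and is no camera call.
- sign_off(): hands the job in, once; it reports no verdict.
Trained networks look in the newest picture that a camera, given by its name, has taken for a name from the list of things; names that differ only in an ending like _2 or _b are one class to them, and where a whole thing is asked for, a point or a joint stands for the part that bears it (a point fixed in the world has none). Each returns a list of dicts, best first, with "p" (0 to 1); they miss things now and then, are a little off and sometimes report something else, mostly with a low value. They report only what shows in the picture. A call takes as long as a camera call. They do not tell look-alikes from the thing itself.
- search_frame(camera, query): "centre" ([x, y, z] in mm, in the coordinates of the camera as it stood for that picture, good to about 4 mm: the middle of the surface that is visible of it).
The state is a dict: "t": time; "qpos": joint angles; "joint_velocities": joint speeds; "effort": joint torques, N m; "eef_pos": TCP position; "tcp_rot": TCP orientation; "contact_force": force on the tool from outside, world axes, zero at the start; "moment": the same for the moment, N m; "grip_width": opening from 0.0 (shut) to 1.0 (fully open).
Only numpy, scipy, OpenCV 4.12 (cv2) and the standard library are available. Lean on these libraries where they do the work, as an engineer would, in place of code of your own. Each camera call takes 0.05 s, during which the arm holds its last target. There are 200 camera calls.

TASK

With the fingertips alone, press the orange spring paddle of the charging dock all the way down and, while keeping it down, push the carriage by its blue lug until it is fully home against the black charger block; only then let the paddle spring back up, so that its steel tooth locks the carriage in, and move clear. The radio must stay lying in its carriage: do not pick it or anything else up, and leave the mug, the spare battery and the screwdriver where they are.

Things in the scene. Friction and masses are not known exactly. Their poses are not given: they have to be found in the camera images.
- dock: Charging dock fixed to the table. Base plate 10 mm thick, dock x -140..140, y -90..80 mm. Origin on the table at mid-length, z up; +x = direction in which the carriage is pushed home, towards the black charger block (x 75..135, y -12..72 mm, 57 mm high). The carriage runs at y = 30 mm, the orange paddle lies on the -y side. Guide rail at y 72 mm, 20 mm high.
- carriage (a joint): Travel in m of the grey tray (130 x 70 mm, walls to 40 mm above the table, captive, runs along dock +x): 0 = start, 0.060 = fully home at a stop; about 1.5 N of friction. With the paddle up, its steel tooth is stopped by the paddle's tooth after 4 mm. Past 56 mm the teeth (26 mm each) have passed and the paddle can rise behind, locking it; between, a released paddle only rubs beneath.
- push_face (a point): Centre of the push face (facing dock -x) of the carriage's blue lug, an upright plate 10 mm thick that stands out over the paddle, dock y -76..-5 mm, 31 to 58 mm above the table (5 mm over the raised paddle). The point is at dock y -54 mm, 44.5 mm high, dock x -70 mm at the start, and moves with the carriage.
- catch (a joint): How far in m the orange spring paddle is pressed: 0 = up, 0.010 = all the way down at a hard stop. The teeth pass only when it is down more than 7 mm. The spring needs about 3 N to start and 8 N all the way down, and lifts it again by itself.
- paddle_top (a point): Centre of the paddle's flat top; it moves straight up and down. 150 mm along dock x (-135..15), 44 mm across (dock y -74..-30); top 26 mm above the table when up, 16 when down. At the start 65 mm of it lies free behind the lug: a fingertip can press there, then slide along it against the lug. Its steel tooth stands beside it at dock x -30..-4, y -22..-8 mm, 4 mm above its top.
- radio: Black handheld radio lying loose in the carriage tray, 115 x 58 x 34 mm, with a 70 mm long stub antenna pointing to dock -x. About 0.28 kg. Origin at the centre of its underside, 20 mm above the table; its top is 54 mm above the table.
- mug: Blue ceramic mug, 76 mm across, 85 mm high, loose on the table near the dock; bystander. Origin at the centre of its underside.
- spare_battery: Loose spare battery pack, black and yellow, 75 x 50 x 20 mm, near the dock; bystander. Origin at the centre of its underside.
- screwdriver: Loose screwdriver, 170 mm long, lying near the dock; bystander. Origin about its middle, underside.
Not all that is in view belongs to the job. What is meant by the radio is not pink, and is the smaller of those in its own colour.

How it is judged:
By the outcome, as a careful person would: the job done as asked, in the order asked, and still so for the second after the job is handed in, with the robot touching nothing.
It also fails if it takes over 38 s, if anything falls off the work surface, if the arm or the gripper's body presses on something with over 40 N, if the wrist force passes 120 N, or if a joint passes its speed limit or range.

## Working session

There is one attempt and no reset: what is moved stays moved. The work goes in short steps, Python scripts to look and compute and a tool call to move; the robot and the scene stay as the last step left them, time stands still between calls to the robot, and variables do not carry over. Pictures are saved under pics/ and viewed, about 8 in all and at most 12, crops included, and the job is handed in when it is done.

Besides the shell and the picture viewer there is one more tool, called after ">>>" by a JSON object that holds its "fn" and its "kwargs". servo_tool: Moves the arm, as the interface text tells. Its arguments: {"type":"object","properties":{"rot":{"type":"array","items":{"type":"array","items":{"type":"number"}}},"delta_pos":{"type":"array","items":{"type":"array","items":{"type":"number"}}},"jaw":{"type":"array","items":{"type":"number"}}},"required":["rot","delta_pos","jaw"]}

```bash
mkdir -p pics; cat > h.py <<'E'
from bench import *
import numpy as np, cv2
from scipy.spatial.transform import Rotation as R
def c2w(name):
    c=calibration(name)
    if 'cam_to_world' in c: return np.array(c['cam_to_world']),np.array(c['intrinsics'])
    s=observe(); T=np.eye(4); q=s['tcp_rot']; T[:3,:3]=R.from_quat([q[1],q[2],q[3],q[0]]).as_matrix(); T[:3,3]=s['eef_pos']
    return T@np.array(c['mount']),np.array(c['intrinsics'])
def cloud(d,T,K):
    v,u=np.mgrid[:d.shape[0],:d.shape[1]]
    P=np.stack([(u-K[0,2])/K[0,0]*d,-(v-K[1,2])/K[1,1]*d,-d],-1)
    return P@T[:3,:3].T+T[:3,3]
E
python3 - <<'E'
from h import *
s=observe(); print(s['t'],s['eef_pos'],s['tcp_rot'],s['grip_width'],calibration('scene').keys())
ims=[]
for n in ['scene','side']:
    T,K=c2w(n); im,d=get_image(n); ims.append(im); np.savez(n+'.npz',im=im,d=d,T=T,K=K)
    for q in ['radio','push_face','paddle_top','dock','carriage','mug']:
        for r in search_frame(n,q)[:3]:
            p=T@np.append(r['centre'],1); print(n,q,round(r['p'],2),p[:3].round())
    cv2.imwrite(f'pics/{n}0.png',im)
print(observe()['t'])
E
```

```text
0.0 [ 223.11939383 -609.91463206  213.65651002] [ 0.57904296  0.40541666  0.58007529 -0.40479531] 1.0002664252804079 dict_keys(['intrinsics', 'cam_to_world'])
scene radio 0.88 [532. -33.  54.]
scene radio 0.83 [ 318. -256.   41.]
scene radio 0.64 [858. -54.  35.]
scene push_face 0.89 [560. -11.  36.]
scene push_face 0.54 [599.  10.  23.]
scene paddle_top 0.73 [596.  10.  22.]
scene dock 0.83 [557.  55.  10.]
scene carriage 0.77 [558. -11.  37.]
scene mug 0.81 [ 665. -184.   59.]
scene mug 0.75 [529. -33.  55.]
side radio 0.98 [ 279. -283.   42.]
side radio 0.7 [837. -84.  32.]
side radio 0.6 [518. -49.  54.]
side push_face 0.86 [553. -22.  31.]
side paddle_top 0.91 [591. -28.  27.]
side dock 0.63 [527.  -9.  21.]
side mug 0.76 [ 639. -211.   57.]
side mug 0.36 [529.  -9.  21.]
0.7
```

View pics/scene0.png

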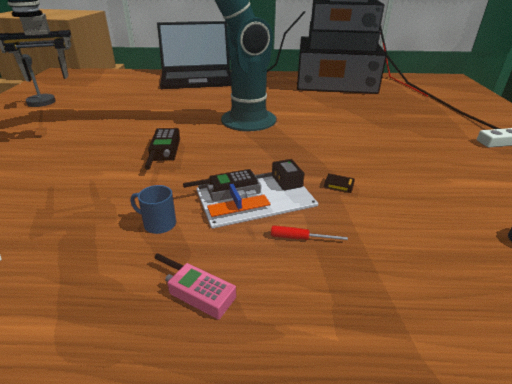

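View pics/side0.png

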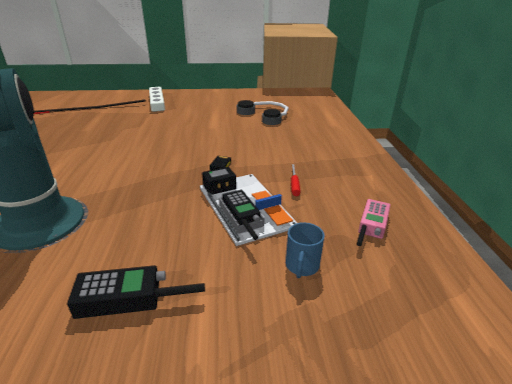

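The scene shows the dock at about pixel (257,197), with the lug at (237,195), the paddle at (240,205) and the mug at (157,210). Dock +x points roughly along world +y. Next I fit the dock pose from colour and depth.

```bash
python3 - <<'E'
from h import *
for n in ['scene','side']:
    z=np.load(n+'.npz'); im,d,T,K=[z[k] for k in('im','d','T','K')]
    P=cloud(d,T,K); hsv=cv2.cvtColor(im,cv2.COLOR_BGR2HSV); H,S,V=[hsv[...,i].astype(int) for i in range(3)]
    near=(d>0)&(P[...,0]>400)&(P[...,0]<720)&(P[...,1]>-160)&(P[...,1]<220)
    print(n,'cam',T[:3,3].round(), 'table z',np.median(P[...,2][near&(P[...,2]<8)]))
    for nm,m,zr in [('orange',(H<13)&(S>200)&(V>150),(12,36)),('blue',(H>105)&(H<130)&(S>130),(25,70)),('white',(S<60)&(V>140),(2,26))]:
        m=m&near&(P[...,2]>zr[0])&(P[...,2]<zr[1])&((P[...,1]>-120))
        if nm=='blue': m&=(P[...,0]<630)&(P[...,1]>-80)
        if nm=='orange': m&=(P[...,1]<110)
        Q=P[m]
        if len(Q)<5: print(nm,len(Q));continue
        r=cv2.minAreaRect(Q[:,:2].astype(np.float32))
        print(nm,len(Q),'z',np.percentile(Q[:,2],[5,50,95]).round(1),'rect',np.round(r[0],1),np.round(r[1],1),round(r[2],1),'px',np.argwhere(m).min(0),np.argwhere(m).max(0))
        print(cv2.boxPoints(r).round().tolist())
    h=(P[...,2]>50)&near
    Q=P[h&(P[...,1]>60)]; print('charger',len(Q), Q.min(0).round() if len(Q) else '',Q.max(0).round() if len(Q) else '')
z=[np.load(n+'.npz')['im'] for n in('scene','side')]
a=cv2.resize(z[0][145:245,170:330],(800,500),interpolation=cv2.INTER_CUBIC);cv2.imwrite('pics/c0.png',a)
E
```

```text
scene cam [1287.   48.  535.] table z -0.09781214715724218
orange 577 z [20.9 25.5 27.1] rect [646.6  18.1] [148.6 146.9] 21.0 px [196 208] [234 286]
[[551.0, 60.0], [604.0, -77.0], [742.0, -24.0], [690.0, 113.0]]
blue 87 z [39.6 57.4 59. ] rect [587.   -9.9] [72.7  8.8] 19.9 px [184 230] [207 240]
[[551.0, -18.0], [554.0, -26.0], [623.0, -2.0], [620.0, 7.0]]
white 1726 z [ 5.   9.6 11.5] rect [559.5  54.9] [359.7 225.1] 82.3 px [178 197] [237 335]
[[424.0, -108.0], [647.0, -138.0], [695.0, 218.0], [472.0, 248.0]]
charger 382 [413.  85.  50.] [511. 166.  59.]
side cam [ 488. -734.  542.] table z -0.3536238070963691
orange 305 z [22.  25.4 27. ] rect [641.1  16.8] [147.9 149.7] 21.5 px [183 253] [224 299]
[[545.0, 59.0], [600.0, -80.0], [737.0, -26.0], [683.0, 114.0]]
blue 245 z [33.8 47.  57.9] rect [502.   43.6] [ 91.5 234. ] 48.0 px [179 203] [209 280]
[[385.0, 88.0], [558.0, -69.0], [620.0, -1.0], [446.0, 156.0]]
white 905 z [ 7.7  9.5 11.3] rect [587.   59.8] [298.5 280.8] 20.7 px [168 200] [242 296]
[[398.0, 138.0], [497.0, -124.0], [776.0, -19.0], [677.0, 244.0]]
charger 349 [411.  83.  50.] [504. 161.  60.]
```

View pics/c0.png

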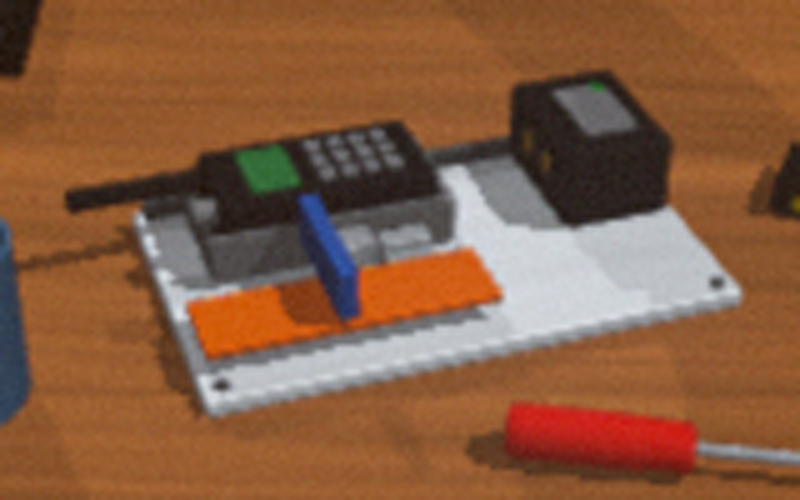

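The crop shows the dock with the paddle up, the lug at (330,255), and the carriage at its start. The dock is yawed about 110°. I refine the pose with connected components.

```bash
python3 - <<'E'
from h import *
from scipy.optimize import minimize
def sel(n):
    z=np.load(n+'.npz'); im,d,T,K=[z[k] for k in('im','d','T','K')]
    P=cloud(d,T,K); hsv=cv2.cvtColor(im,cv2.COLOR_BGR2HSV); H,S,V=[hsv[...,i].astype(int) for i in range(3)]
    near=(d>0)&(np.hypot(P[...,0]-560,P[...,1]-30)<200)
    def big(m,k=1):
        c,l,s,_=cv2.connectedComponentsWithStats(m.astype(np.uint8)); o=np.argsort(-s[1:,4])[:k]+1
        return np.isin(l,o)
    o=near&(H<13)&(S>200)&(V>150)&(P[...,2]>20)&(P[...,2]<32)
    w=big(near&(S<60)&(V>100)&(abs(P[...,2]-10)<4))
    b=big(near&(H>105)&(H<130)&(S>130)&(P[...,2]>25)&(P[...,2]<70)&(P[...,0]>530)&(P[...,0]<640)&(P[...,1]<40)&(P[...,1]>-60))
    c=near&(abs(P[...,2]-57)<4)&(P[...,1]>80)
    return P,o,w,b,c
def todock(Q,p): # p cx,cy,yaw
    c,s=np.cos(p[2]),np.sin(p[2]); d=Q[:,:2]-p[:2]; return np.c_[d@[c,s],d@[-s,c]]
def out(Q,r): # dist outside rect
    dx=np.maximum(np.maximum(r[0]-Q[:,0],Q[:,0]-r[1]),0);dy=np.maximum(np.maximum(r[2]-Q[:,1],Q[:,1]-r[3]),0); return np.hypot(dx,dy)
def edges(Q,r):
    return sum(abs(np.percentile(Q[:,0],1)-r[0])+0 for _ in [0])
for n in ['scene','side']:
    P,o,w,b,c=sel(n)
    O,W,B,C=[P[m] for m in(o,w,b,c)]
    O=O[abs((O[:,:2]-np.median(O[:,:2],0))@[.94,.342])<40]
    print(n,len(O),len(W),len(B),len(C))
    R_=[(O,(-135,15,-74,-30)),(W,(-140,140,-90,80)),(B,(-70,-60,-76,-5)),(C,(75,135,-12,72))]
    def cost(p):
        t=0
        for Q,r in R_:
            if len(Q)<20: continue
            D=todock(Q,p); t+=np.mean(np.minimum(out(D,r),15)**2)
            if r[1]==15 or r[1]==135:
                e=np.array([np.percentile(D[:,0],2)-r[0]-2,np.percentile(D[:,0],98)-r[1]+2,np.percentile(D[:,1],98)-r[3]+1.5,np.percentile(D[:,1],2)-r[2]-1.5]); t+=np.mean(np.minimum(abs(e),15)**2)
        return t
    best=min((minimize(cost,[x,y,np.radians(a)],method='Nelder-Mead',options=dict(xatol=.01,fatol=.001,initial_simplex=np.array([[x,y,np.radians(a)],[x+10,y,np.radians(a)],[x,y+10,np.radians(a)],[x,y,np.radians(a+4)]]))) for x in(545,560,575) for y in(30,45,60) for a in(107,111)),key=lambda r:r.fun)
    p=best.x; print('pose',p[:2].round(1),np.degrees(p[2]).round(2),round(best.fun,2))
    for Q,r in R_:
        if len(Q): D=todock(Q,p); print(r,np.percentile(D,[2,50,98],axis=0).round(1).tolist(),'z',np.median(Q[:,2]).round(1))
    yaw=p[2];c_,s_=np.cos(yaw),np.sin(yaw)
    for nm,q in [('press',(-100,-54)),('lug',(-70,-54))]: print(nm,(p[:2]+[c_*q[0]-s_*q[1],s_*q[0]+c_*q[1]]).round(1))
s=observe();q=s['tcp_rot'];print(R.from_quat([q[1],q[2],q[3],q[0]]).as_matrix().round(3))
z=np.load('scene.npz')
E
```

```text
scene 382 1965 87 351
pose [529.6  37.1] 112.23 20.58
(-135, 15, -74, -30) [[-132.1, -68.4], [-49.0, -55.8], [8.3, -37.0]] z 25.8
(-140, 140, -90, 80) [[-136.8, -85.9], [36.3, -52.6], [133.5, 65.3]] z 9.7
(-70, -60, -76, -5) [[-69.4, -70.7], [-66.4, -45.3], [-60.3, -1.6]] z 57.4
(75, 135, -12, 72) [[78.3, -9.4], [104.9, 26.9], [135.3, 69.9]] z 55.7
press [617.4 -35. ]
lug [606.1  -7.2]
side 250 488 239 317
pose [522.4  33.5] 110.47 5.75
(-135, 15, -74, -30) [[-131.7, -71.8], [-102.2, -53.0], [9.3, -33.4]] z 25.6
(-140, 140, -90, 80) [[30.3, -88.4], [78.0, -49.0], [137.1, 61.3]] z 9.6
(-70, -60, -76, -5) [[-68.6, -75.4], [-66.2, -41.3], [-60.4, -7.8]] z 47.2
(75, 135, -12, 72) [[77.8, -9.5], [103.2, 32.1], [134.4, 70.7]] z 55.8
press [608.  -41.3]
lug [597.5 -13.1]
[[ 0.     0.939  0.344]
 [-0.     0.344 -0.939]
 [-1.    -0.     0.   ]]
```

>>> {"fn": "servo_tool", "kwargs": {"rot": [[0, 0, 0], [0, 0, 0], [0, 0, 0], [0, 0, 0], [0, 0, 0]], "delta_pos": [[26, 37, 0], [26, 37, 0], [26, 37, 0], [26, 37, 0], [26, 37, 0]], "jaw": [-1, -1, -1, -1, -1]}}

```text
t: 1.2
eef_pos: [354.2, -423.9, 214.9]
tcp_rot: [0.58, 0.405, 0.579, -0.405]
contact_force: [1.4, -0.5, 0.3]
grip_width: 0.587
```

>>> {"fn": "servo_tool", "kwargs": {"rot": [[0, 0, 0], [0, 0, 0], [0, 0, 0], [0, 0, 0], [0, 0, 0]], "delta_pos": [[26, 37, 0], [26, 37, 0], [26, 37, 0], [26, 37, 0], [26, 37, 0]], "jaw": [-1, -1, -1, -1, -1]}}

```text
t: 1.7
eef_pos: [484.2, -238.9, 215.0]
tcp_rot: [0.58, 0.405, 0.579, -0.405]
contact_force: [0.3, -0.6, -0.3]
grip_width: 0.151
```

>>> {"fn": "servo_tool", "kwargs": {"rot": [[0, 0, 0], [0, 0, 0], [0, 0, 0], [0, 0, 0], [0, 0, 0]], "delta_pos": [[26, 37, 0], [26, 37, 0], [26, 37, 0], [26, 37, 0], [0, 0, 0]], "jaw": [-1, -1, -1, -1, -1]}}

```text
t: 2.2
eef_pos: [590.2, -84.7, 214.8]
tcp_rot: [0.581, 0.404, 0.582, -0.401]
contact_force: [-0.9, 1.1, 0.1]
grip_width: 0.007
```

```bash
python3 - <<'E'
from h import *
s=observe();print(s['t'],s['eef_pos'],s['contact_force'],s['grip_width'])
T,K=c2w('wrist');im,d=get_image('wrist');np.savez('w1.npz',im=im,d=d,T=T,K=K);print(T.round(2).tolist());cv2.imwrite('pics/w1.png',im)
for q in ['push_face','paddle_top']:
    for r in search_frame('wrist',q)[:2]: print(q,round(r['p'],2),(T@np.append(r['centre'],1))[:3].round(1))
print(observe()['contact_force'])
E
```

```text
2.2 [590.19235791 -84.7459443  214.78511033] [-0.92151629  1.12131936  0.14961365] 0.007293130101574539
[[0.35, 0.91, 0.22, 650.49], [-0.94, 0.34, 0.08, -61.53], [-0.0, -0.23, 0.97, 384.82], [0.0, 0.0, 0.0, 1.0]]
push_face 0.78 [ 5.569e+02 -3.000e-01  3.440e+01]
paddle_top 0.95 [594.5  13.8  23. ]
[-0.12166141 -0.86722153  0.69861703]
```

View pics/w1.png

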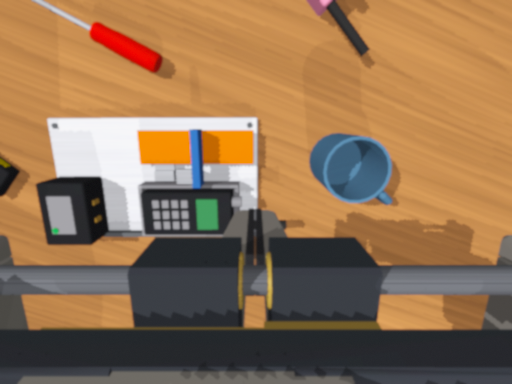

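The wrist view shows the paddle at (139–254, 130–164), the lug at x≈196 and the plate edge at x≈258. Everything lines up with the image axes, so I ray-cast for the pose.

```bash
cat >> h.py <<'E'
def wfit(f):
    z=np.load(f); im,d,T,K=[z[k] for k in('im','d','T','K')]
    hsv=cv2.cvtColor(im,cv2.COLOR_BGR2HSV); H,S,V=[hsv[...,i].astype(int) for i in range(3)]
    P=cloud(d,T,K)
    def rect(m,zz,nm):
        c,l,s,_=cv2.connectedComponentsWithStats(m.astype(np.uint8));m=l==np.argmax(s[1:,4])+1
        v,u=np.nonzero(m);r=np.stack([(u-K[0,2])/K[0,0],-(v-K[1,2])/K[1,1],-np.ones(len(u))],-1)@T[:3,:3].T
        Q=T[:3,3]+r*((zz-T[2,3])/r[:,2])[:,None]
        R_=cv2.minAreaRect(Q[:,:2].astype(np.float32));print(nm,np.round(R_[0],1),np.round(R_[1],1),round(R_[2],1),'depth z',np.median(P[...,2][m]).round(1),'px',u.min(),u.max(),v.min(),v.max());return R_
    m=cv2.morphologyEx(((H<20)&(S>225)&(V>180)).astype(np.uint8),cv2.MORPH_OPEN,np.ones((5,5)))
    m=cv2.morphologyEx(m,cv2.MORPH_CLOSE,np.ones((3,25)))
    rect(m,26,'paddle')
    rect((H>105)&(H<122)&(S>150)&(abs(P[...,2]-55)<9),58,'lugtop')
    rect(cv2.morphologyEx(((S<60)&(V>110)).astype(np.uint8),cv2.MORPH_CLOSE,np.ones((3,3))),10,'plate')
E
python3 -c "
from h import *
wfit('w1.npz')"
```

```text
paddle [ 5.921e+02 -3.000e-01] [ 38.8 144.5] 20.6 depth z 25.8 px 139 251 132 162
lugtop [583.6 -11.4] [67.3 10.5] 19.9 depth z 57.4 px 191 201 131 187
plate [527.7  39.4] [169.3 280.1] 20.7 depth z 9.8 px 47 257 117 236
```

Plate and paddle agree: dock origin (523, 37.6), yaw 110.5°. I go over the press point at dock (-97,-54), which is world (607.5,-34.4), then descend.

>>> {"fn": "servo_tool", "kwargs": {"rot": [[0, 0, 0.4], [0, 0, 0], [0, 0, 0], [0, 0, 0], [0, 0, 0]], "delta_pos": [[9, 25, -10], [8, 25, -30], [0, 0, -40], [0, 0, -40], [0, 0, -30]], "jaw": [-1, -1, -1, -1, -1]}}

```text
t: 2.85
eef_pos: [602.7, -45.0, 62.5]
tcp_rot: [0.58, 0.403, 0.581, -0.405]
contact_force: [-0.0, -0.0, -0.2]
grip_width: 0.004
```

>>> {"fn": "servo_tool", "kwargs": {"rot": [[0, 0, 0], [0, 0, 0], [0, 0, 0]], "delta_pos": [[0, 0, -20], [0, 0, -8], [0, 0, 0]], "jaw": [-1, -1, -1]}}

```text
t: 3.15
eef_pos: [603.4, -44.1, 35.9]
tcp_rot: [0.58, 0.403, 0.581, -0.404]
contact_force: [-0.2, 0.0, 0.1]
grip_width: 0.007
```

```bash
python3 - <<'E'
from h import *
s=observe();print(s['t'],s['eef_pos'],s['contact_force'],s['grip_width'])
ims=[get_image(n)[0] for n in('scene','wrist')]
a=cv2.resize(ims[0][150:240,180:320],(560,360),interpolation=cv2.INTER_CUBIC)
b=cv2.resize(ims[1][:, :],(512,384))
c=np.zeros((600,800,3),np.uint8);cv2.imwrite('pics/d1.png',a);cv2.imwrite('pics/d1w.png',b)
E
```

```text
3.15 [603.3777943  -44.11084299  35.85628256] [-0.15846975  0.02218571  0.07426703] 0.006706757351799344
```

View pics/d1.png

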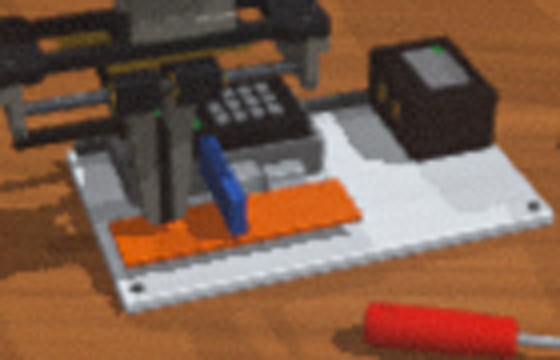

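The fingertips hang above the free part of the paddle (pixel 165,215), a little near the carriage. I shift to y=-54 and press gradually.

>>> {"fn": "servo_tool", "kwargs": {"rot": [[0, 0, 0], [0, 0, 0], [0, 0, 0], [0, 0, 0]], "delta_pos": [[4, 10, 0], [0, 0, 0], [0, 0, -7], [0, 0, -5]], "jaw": [-1, -1, -1, -1]}}

```text
t: 3.65
eef_pos: [608.6, -32.2, 24.6]
tcp_rot: [0.581, 0.403, 0.581, -0.403]
contact_force: [0.9, 1.1, 3.0]
grip_width: 0.006
```

>>> {"fn": "servo_tool", "kwargs": {"rot": [[0, 0, 0], [0, 0, 0], [0, 0, 0]], "delta_pos": [[0, 0, -4], [0, 0, -3], [0, 0, 0]], "jaw": [-1, -1, -1]}}

```text
t: 3.95
eef_pos: [608.7, -32.2, 17.7]
tcp_rot: [0.581, 0.403, 0.581, -0.403]
contact_force: [-0.8, 1.5, 6.3]
grip_width: 0.003
```

>>> {"fn": "servo_tool", "kwargs": {"rot": [[0, 0, 0], [0, 0, 0], [0, 0, 0]], "delta_pos": [[0, 0, -1.5], [0, 0, -1], [0, 0, 0]], "jaw": [-1, -1, -1]}}

```text
t: 4.25
eef_pos: [608.7, -32.2, 16.3]
tcp_rot: [0.581, 0.403, 0.581, -0.403]
contact_force: [-3.3, 0.9, 12.4]
grip_width: 0.008
```

The paddle is at its stop (12 N at z=16.3). I slide along dock +x, keeping the downward press.

>>> {"fn": "servo_tool", "kwargs": {"rot": [[0, 0, 0], [0, 0, 0], [0, 0, 0], [0, 0, 0]], "delta_pos": [[-1.75, 4.7, -0.5], [-1.75, 4.7, 0], [-1.75, 4.7, 0], [-1.75, 4.7, 0]], "jaw": [-1, -1, -1, -1]}}

```text
t: 4.65
eef_pos: [604.3, -18.4, 16.4]
tcp_rot: [0.583, 0.404, 0.578, -0.404]
contact_force: [2.7, -8.1, 9.6]
grip_width: 0.006
```

>>> {"fn": "servo_tool", "kwargs": {"rot": [[0, 0, 0], [0, 0, 0], [0, 0, 0], [0, 0, 0]], "delta_pos": [[-1.75, 4.7, -0.5], [-1.75, 4.7, 0], [-1.75, 4.7, 0], [-1.75, 4.7, 0]], "jaw": [-1, -1, -1, -1]}}

```text
t: 5.05
eef_pos: [597.9, -0.9, 16.4]
tcp_rot: [0.583, 0.404, 0.577, -0.405]
contact_force: [2.7, -11.2, 13.2]
grip_width: 0.005
```

>>> {"fn": "servo_tool", "kwargs": {"rot": [[0, 0, 0], [0, 0, 0], [0, 0, 0], [0, 0, 0]], "delta_pos": [[-1.75, 4.7, 0], [-1.75, 4.7, 0], [-1.75, 4.7, 0], [-1.75, 4.7, 0]], "jaw": [-1, -1, -1, -1]}}

```text
t: 5.45
eef_pos: [590.8, 18.1, 16.3]
tcp_rot: [0.583, 0.404, 0.577, -0.405]
contact_force: [2.8, -11.0, 14.8]
grip_width: 0.006
```

```bash
python3 - <<'E'
from h import *
s=observe();print(s['eef_pos'],s['contact_force'])
im=get_image('scene')[0]
cv2.imwrite('pics/e1.png',cv2.resize(im[150:240,180:320],(560,360),interpolation=cv2.INTER_CUBIC))
E
```

```text
[590.81805122  18.10231915  16.32907938] [  2.78788514 -10.96587915  14.75636707]
```

View pics/e1.png

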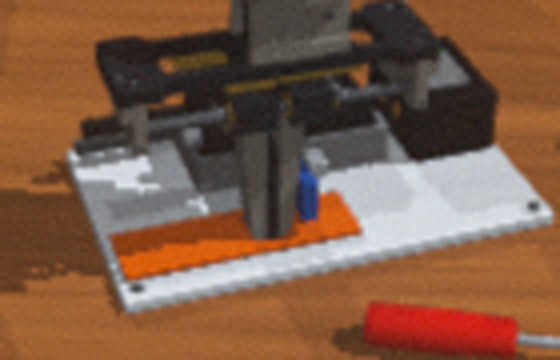

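The carriage is following: the lug is at (308,195) and the paddle is held down. I continue slowly until the end stop shows in the force.

>>> {"fn": "servo_tool", "kwargs": {"rot": [[0, 0, 0], [0, 0, 0]], "delta_pos": [[-1.75, 4.7, 0], [-1.75, 4.7, 0]], "jaw": [-1, -1]}}

```text
t: 5.7
eef_pos: [587.4, 27.5, 16.3]
tcp_rot: [0.583, 0.404, 0.577, -0.405]
contact_force: [1.5, -10.6, 13.5]
grip_width: 0.004
```

>>> {"fn": "servo_tool", "kwargs": {"rot": [[0, 0, 0], [0, 0, 0]], "delta_pos": [[-0.7, 1.9, 0], [-0.7, 1.9, 0]], "jaw": [-1, -1]}}

```text
t: 5.9
eef_pos: [585.8, 31.7, 16.2]
tcp_rot: [0.583, 0.404, 0.577, -0.404]
contact_force: [1.4, -9.3, 13.2]
grip_width: 0.008
```

>>> {"fn": "servo_tool", "kwargs": {"rot": [[0, 0, 0], [0, 0, 0]], "delta_pos": [[-0.7, 1.9, 0], [-0.7, 1.9, 0]], "jaw": [-1, -1]}}

```text
t: 6.1
eef_pos: [585.5, 32.6, 16.3]
tcp_rot: [0.584, 0.403, 0.576, -0.405]
contact_force: [6.2, -19.4, 11.0]
grip_width: 0.009
```

>>> {"fn": "servo_tool", "kwargs": {"rot": [[0, 0, 0], [0, 0, 0]], "delta_pos": [[-0.5, 1.4, 0], [0, 0, 0]], "jaw": [-1, -1]}}

```text
t: 6.3
eef_pos: [585.5, 32.6, 16.3]
tcp_rot: [0.584, 0.404, 0.575, -0.406]
contact_force: [5.7, -18.4, 11.4]
grip_width: 0.006
```

The carriage is against its stop: position frozen and push force doubled to about 20 N. I ease the push slightly, then let the paddle rise straight up.

>>> {"fn": "servo_tool", "kwargs": {"rot": [[0, 0, 0], [0, 0, 0], [0, 0, 0], [0, 0, 0], [0, 0, 0]], "delta_pos": [[0.5, -1.4, 0], [0, 0, 4], [0, 0, 4], [0, 0, 5], [0, 0, 4]], "jaw": [-1, -1, -1, -1, -1]}}

```text
t: 6.8
eef_pos: [582.7, 33.2, 30.3]
tcp_rot: [0.582, 0.403, 0.578, -0.406]
contact_force: [6.9, -12.5, -8.4]
grip_width: 0.005
```

```bash
python3 - <<'E'
from h import *
s=observe();print(s['eef_pos'],s['contact_force'])
im=get_image('scene')[0]
cv2.imwrite('pics/f1.png',cv2.resize(im[150:240,180:320],(560,360),interpolation=cv2.INTER_CUBIC))
E
```

```text
[582.71674973  33.17822731  30.2834044 ] [  6.88504231 -12.47036993  -8.4387126 ]
```

View pics/f1.png

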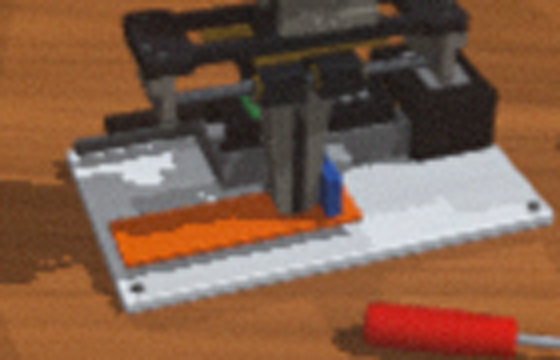

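The paddle is up again behind the carriage, and the fingers now only rub the lug face. I back off and rise clear.

>>> {"fn": "servo_tool", "kwargs": {"rot": [[0, 0, 0], [0, 0, 0], [0, 0, 0], [0, 0, 0], [0, 0, 0]], "delta_pos": [[2.8, -7.5, 0], [2.8, -7.5, 5], [0, 0, 30], [0, 0, 40], [0, 0, 40]], "jaw": [-1, -1, -1, -1, -1]}}

```text
t: 7.35
eef_pos: [586.0, 26.3, 147.0]
tcp_rot: [0.58, 0.403, 0.582, -0.403]
contact_force: [-0.3, 0.1, -0.6]
grip_width: 0.004
```

>>> {"fn": "servo_tool", "kwargs": {"rot": [[0, 0, 0], [0, 0, 0], [0, 0, 0], [0, 0, 0], [0, 0, 0]], "delta_pos": [[-6, -30, 40], [-8, -40, 30], [-8, -40, 0], [0, 0, 0], [0, 0, 0]], "jaw": [-1, -1, -1, -1, -1]}}

```text
t: 7.85
eef_pos: [564.4, -83.9, 215.5]
tcp_rot: [0.58, 0.404, 0.581, -0.404]
contact_force: [0.8, 1.1, -0.2]
grip_width: 0.007
```

```bash
python3 - <<'E'
from h import *
s=observe();print(s['t'],s['eef_pos'],s['contact_force'])
T,K=c2w('wrist');im,d=get_image('wrist');np.savez('w2.npz',im=im,d=d,T=T,K=K)
wfit('w2.npz')
s2=get_image('scene')[0]
cv2.imwrite('pics/g1.png',np.hstack([cv2.resize(im,(400,300)),cv2.resize(s2[140:245,150:360],(400,300),interpolation=cv2.INTER_CUBIC)]))
E
```

```text
7.85 [564.35767541 -83.92820171 215.5280932 ] [ 0.77518547  1.07208461 -0.19529429]
paddle [598.5 -16.9] [ 40.  109.1] 21.4 depth z 25.7 px 172 258 112 144
lugtop [562.6  43.7] [67.5 12.3] 20.3 depth z 57.2 px 146 160 110 168
plate [535.2  41.9] [153.4 281.2] 20.3 depth z 9.7 px 51 264 98 210
```

View pics/g1.png

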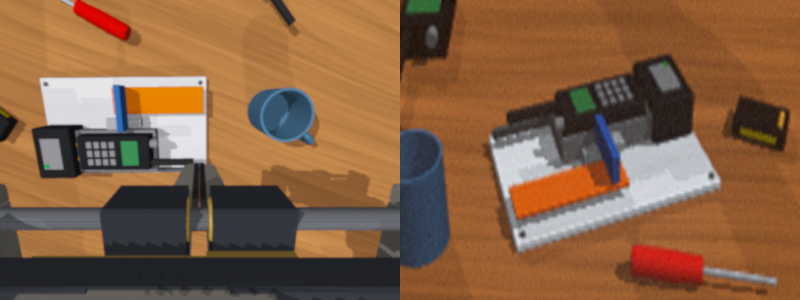

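The lug has moved 59 mm (measurement noise about 1–2 mm), the paddle top reads 25.7 mm, which is fully up, and the bystanders haven't moved. I hand in.

```bash
python3 -c "
from bench import *
print(sign_off())"
```

```text
the job is handed in; nothing more can be done
None
```

The job is done and handed in at about 8 s of the 38 s allowed. With the shut fingertips I pressed the paddle to its stop (12 N at z = 16.3 mm). Keeping it down, I slid along it and pushed the lug until the carriage stopped moving and the push force rose from about 11 N to 20 N. I eased the push, lifted straight up so the paddle sprang back behind the carriage, backed off and rose clear.

**Last checks:**
- **Carriage:** the wrist camera put the lug's travel at about 59 mm, past the 56 mm locking point. Full home is 60 mm, within the 1–2 mm measuring error. The carriage stopping under the higher push agrees with this.
- **Paddle:** its top reads 25.7 mm, against 26 mm when fully up.
- **Radio and bystanders:** in the last picture the radio lies in its tray. The mug, battery and screwdriver look unmoved; I checked them by eye only.
- **Contact:** the last force reading was within noise, so the robot is touching nothing.

I did not test the lock by pulling the carriage back. During the lift the fingertips rubbed up the lug face with about 8 N; the carriage is captive and stayed in place.

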